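Check the red trolley brake lever

ROBOT

A 6-joint arm with a two-finger parallel gripper is mounted at the origin on the work surface. World frame = base frame: x ahead of the robot, y to its left, z up, the work surface at z = 0. Lengths are in m, angles in rad, forces in N, time in s.
With the tool pointing down it reaches from about 0.25 to 0.725 m from the base axis. Payload 4 kg.
Tool frame: the origin (TCP) lies midway between the tips of the shut fingers; the grasp point (between the pads) lies 19 mm behind it; z points along the fingers, y is the direction in which the jaws open and shut (so a half turn about z gives the same grasp; the last joint's range is limited). The gripper opens to 85 mm and grips with 20 to 120 N. Pads are 22 mm wide; open, the fingers measure 114 mm over their backs; the gripper's body (76 mm by 85 mm) begins 54 mm behind the grasp point. The pads swing forward as they close: fully open they stand 13 mm farther back than shut.
Start: joints at [-1.291, 0.241, 0.005, 1.335, 0, 1.571], TCP at [0.138, -0.481, 0.231] pointing down, gripper open.
Joint ranges: [-2.72, 2.72], [-1.05, 1.87], [-1.09, 1.28], [-1.99, 2.15], [-1.42, 1.44], [-3.14, 3.14]. Speed limits (rad/s): [2.79, 2.79, 3.14, 3.14, 3.14, 3.14].

INTERFACE

Orientations are given as a unit quaternion [x, y, z, w].
In Python, from workcell import get_obs, camera, camera_model, job_done, masks_of gives the robot as it stands.
- The arm moves only by the tool jog_arm, never from a script. Its argument "deltas" is a list that holds one entry, the list of rows, each a list of 7 numbers: the shift along the tool's x, y, z in mm, then the turn, a rotation vector about the tool's x, y, z in degrees, then the finger opening in mm, from 0 to 85.4. A call has 1 to 5 rows; each row shifts and turns the pose as measured when the row begins, along the tool's axes as they then stand; what a row does not reach is not made up. A row lasts 1/10 s, in which the tool goes at most 50 mm and 8.59 degrees, less where a joint would pass 70% of its speed; a pose out of reach is approached as far as the arm can. A call with a gripper value outside its range is refused whole. The fingers move at their own pace and stop on an object; the grip force is fixed at half the most. Time passes only in rows, so rows that do not move let the fingers close. It gives the time, the measured TCP pose, the force and the opening at its end, in the units of the state.
- get_obs(): the state, without advancing time (a new reading comes with each control period).
- camera(name): name is "side" or "top"; returns the picture (400x640x3 uint8, red, green, blue); there is no depth.
- camera_model(name): a dict with "fovy" (degrees; the focal length in pixels is half the picture's height over the tangent of half this angle, whatever the lens; pixels are square), "cx", "cy" (the principal point, pixels), "pose" (4x4, takes a point from camera to world coordinates). Camera axes: x right, y down, z forward; pixel columns grow to the right and rows downward; lengths in m; the calibration is good to about 2 mm. A picture is of the moment at which its call begins. camera_model takes no time and is no camera call.
- job_done(): hands the job in, once; it reports no verdict.
Trained networks look in the newest picture that a camera, given by its name, has taken for a name from the list of things; names that differ only in an ending like _2 or _b are one class to them, and where a whole thing is asked for, a point or a joint stands for the part that bears it (a point fixed in the world has none). Each returns a list of dicts, best first, with "conf" (0 to 1); they miss things now and then, are a little off and sometimes report something else, mostly with a low value. They report only what shows in the picture. A call takes as long as a camera call.
- masks_of(target, camera): "pixels" (400x640 bool, what is visible of it) and "at" ([column, row] in pixels, amid what is visible of it).
The state is a dict: "clock": time; "joint_pos": joint angles; "joint_vel": joint speeds; "tau": joint torques, N m; "eef_pos": TCP position; "tool_rot": TCP orientation; "ft_force": force on the tool from outside, world axes, zero at the start; "ft_torque": the same for the moment, N m; "grip_width": finger opening in m.
Only numpy, scipy, OpenCV 4.12 (cv2) and the standard library are available. Lean on these libraries where they do the work, as an engineer would, in place of code of your own. Each camera call takes 0.05 s, during which the arm holds its last target. There are 200 camera calls.

TASK

Check the brake on the trolley handle with the red lever: with the backs of your fingers press the lever in to its stop, short of the bar, keep it there a moment, then let it ease all the way back out under your fingers without snapping. Then press it in to its stop a second time and finish while still holding it there. Push firmly without forcing it, on its front face only: do not pinch it, do not touch the bar or the blue lever's handle, and leave everything else on the bench where it is.

Things in the scene. Friction and masses are not known exactly. Their poses are not given: they have to be found in the camera images.
- red_handle: trolley push handle with the red lever on a fixed plywood stand (140 x 200 x 12 mm). Origin under the base's centre, z up, +x = pressing direction (lever towards bar), y along the bar. Black bracket at y = +75 mm holds the lever's pivot; posts at x = 40, y = +-88 mm hold the bar. Nothing on it is taller than 132 mm; in front of and under the lever is only the base
- red_lever (a joint): red lever's angle, rad: 0 = fully out (spring rest), grows as pressed in, 0.40 = at its internal stop, blade parallel to the bar with a 22 mm gap left. A spring returns it, fast if let go suddenly. At the pressing place it needs about 2 N to start, 8 N at the stop (more nearer the pivot); past that it is rigid
- red_pad (a point): middle of the pressing place on the red lever's front face (the face away from the bar), 105 mm from the pivot, 110 mm above the bench; moves with the lever, about 42 mm over its whole stroke
- red_pivot (a point): upright pivot axis of the red lever, at x = -5, y = +75, z = 110 mm of red_handle; the lever turns level about it
- red_tip (a point): free end of the red lever, 147 mm from the pivot; the lever's blade is straight, 22 mm high and 14 mm thick from the pivot to here, its front face 8 mm in front of the line pivot to tip, its dark bar-side strip 6 mm behind it. Fully out it slants away from the bar by 0.40 rad, its free end towards the handle's -y
- red_bar (a point): middle of the red lever's bar, on its axis: a level round bar along the handle's y, 28 mm thick with a black rubber grip of 32 mm, at x = +40, z = 110 mm of red_handle
- blue_handle: a second handle built just like red_handle, same axes and sizes, but with a blue lever; not part of this check
- blue_lever (a joint): angle of the blue lever in rad, 0 = let out; stays 0
- pebble: bystander: grey river pebble, 50 mm across, 22 mm high; origin under its centre
- spanner: bystander: steel open spanner 150 mm long, lying flat; origin under its middle
- loop_tool: bystander: trimming tool with a yellow handle 85 mm long and 28 mm thick and a wire loop along +x; origin under the handle's middle
- ruler: bystander: wooden ruler 300 x 28 x 5 mm, length along its own y; origin under its centre
- cup: bystander: terracotta cup, 76 mm across, 75 mm high; origin under its centre
- slip_jar: bystander: closed grey jar, 70 mm across, 100 mm high; origin under its centre
- wood_knife: bystander: wooden modelling knife about 200 mm long, 8 mm thick, along its own x; origin under its middle

How it is judged:
On the way, in this order (a step that is already met when the one before it is completed fails the run):
1. fingers hold the red lever in at its stop for a moment (value of joint red_lever above 0.37 rad and contact force between the fingers and red_lever_c1 above 3 N), for 0.4 s.
2. the red lever is let out fully (value of joint red_lever below 0.03 rad), for 0.1 s.
3. fingers press the red lever in to its stop again (all of step 1), for 0.2 s.
At the end, for the whole second after the job is handed in: The fingers hold the red lever still against its stop (joint above 0.37 of 0.40 rad, finger force 3 to 40 N) after one full press and release; the blue lever is out (below 0.03 rad) and every bystander is within 15 mm of its start (all of step 3 and contact force between the fingers and red_lever_c1 below 40 N and velocity of joint red_lever between -0.15 and 0.15 rad/s and value of joint blue_lever below 0.03 rad and distance of each of pebble, spanner, loop_tool, ruler, cup, slip_jar, wood_knife from where it was at the start of the episode below 0.015 m); the arm keeps its last pose, push and grip.
It fails at once if the red lever is let snap back (faster than 3 rad/s) (velocity of joint red_lever below -3 rad/s).
It fails at once if the red lever is forced (over 40 N) (contact force between the fingers and red_lever_c1 above 40 N).
It fails at once if the lever's bar side (pinched or hooked) or the bar is touched (over 1 N) (contact force between anything else and red_lever_c2 above 1 N or contact force between anything else and red_handle_c0 above 1 N or contact force between anything else and red_handle_c1 above 1 N).
It fails at once if the blue lever's handle is touched (over 1 N) or its lever moved (contact force between anything else and blue_handle above 1 N or value of joint blue_lever above 0.05 rad).
It fails at once if a bystander is moved more than 15 mm or lifted (distance of any of pebble, spanner, loop_tool, ruler, cup, slip_jar, wood_knife from where it was at the start of the episode above 0.015 m).
It also fails if it takes over 45 s, if anything falls off the work surface, if the arm or the gripper's body presses on something with over 40 N, if the wrist force passes 120 N, or if a joint passes its speed limit or range.

## Working session

There is one attempt and no reset: what is moved stays moved. The work goes in short steps, Python scripts to look and compute and a tool call to move; the robot and the scene stay as the last step left them, time stands still between calls to the robot, and variables do not carry over. Pictures are saved under pics/ and viewed, about 8 in all and at most 12, crops included, and the job is handed in when it is done.

Besides the shell and the picture viewer there is one more tool, called after "Call:" as name(argument=value, ...), one argument or row to a line, values as JSON. jog_arm: Moves the arm, as the interface text tells. Its arguments: {"type":"object","properties":{"deltas":{"type":"array"}},"required":["deltas"]}

```bash
mkdir -p pics; cat > h.py <<'E'
import numpy as np, cv2
from workcell import *
def ray(cam,uv):
    m=camera_model(cam); f=200/np.tan(np.radians(m["fovy"])/2); P=np.array(m["pose"])
    d=P[:3,:3]@np.array([(uv[0]-m["cx"])/f,(uv[1]-m["cy"])/f,1]); return P[:3,3],d
def atz(cam,uv,z):
    o,d=ray(cam,uv); return o+d*(z-o[2])/d[2]
def proj(cam,p):
    m=camera_model(cam); f=200/np.tan(np.radians(m["fovy"])/2); P=np.array(m["pose"])
    q=P[:3,:3].T@(np.array(p)-P[:3,3]); return np.array([m["cx"]+f*q[0]/q[2],m["cy"]+f*q[1]/q[2]])
def save(cam,n):
    im=camera(cam); cv2.imwrite(f"pics/{n}.png",im[:,:,::-1]); return im
E
python3 - <<'E'
from h import *
np.set_printoptions(precision=3,suppress=True)
a=save("top","top0"); b=save("side","side0")
cv2.imwrite("pics/both.png",cv2.resize(np.vstack([a,b]),(480*1,600))[:,:,::-1])
for c in ("top","side"):
    m=camera_model(c); print(c,m["fovy"],m["cx"],m["cy"],np.array(m["pose"])[:3])
    for t in ("red_handle","red_lever","red_pad","red_pivot","red_tip","red_bar","blue_handle"):
        for r in masks_of(t,c)[:2]:
            print(t,round(r["conf"],2),np.array(r["at"]),r["pixels"].sum(),atz(c,r["at"],0.11))
o=get_obs(); print(o)
E
```

```text
top 45.84713659946998 315.4963308685603 199.51438959898763 [[-0.005 -0.99   0.144  0.368]
 [-1.     0.004 -0.006  0.007]
 [ 0.005 -0.144 -0.99   1.31 ]]
red_handle 0.77 [243.3 194.4] 4046 [0.556 0.185 0.11 ]
red_lever 0.7 [239.2 206.2] 340 [0.526 0.195 0.11 ]
red_pad 0.56 [240.3 203.9] 337 [0.532 0.193 0.11 ]
red_pad 0.15 [401.7 207.2] 443 [ 0.522 -0.22   0.11 ]
red_pivot 0.79 [243.2 204.4] 300 [0.531 0.185 0.11 ]
red_pivot 0.65 [272.5 278.7] 368 [0.343 0.109 0.11 ]
red_tip 0.83 [239.1 205.2] 305 [0.529 0.196 0.11 ]
red_tip 0.48 [362.1 127.8] 1048 [ 0.732 -0.123  0.11 ]
red_bar 0.67 [240.7 193.5] 4137 [0.559 0.192 0.11 ]
blue_handle 0.57 [405.2 195.8] 4255 [ 0.551 -0.23   0.11 ]
blue_handle 0.44 [241.3 193. ] 4176 [0.56  0.191 0.11 ]
side 49.20043516289668 320.9368308291588 199.956181705693 [[-0.955 -0.194  0.224  0.277]
 [-0.297  0.646 -0.703  0.853]
 [-0.009 -0.738 -0.675  0.917]]
red_handle 0.63 [290.8 270.4] 3995 [0.54  0.264 0.11 ]
red_lever 0.81 [306.  249.1] 381 [0.528 0.192 0.11 ]
red_lever 0.38 [377.3 263.2] 382 [0.352 0.185 0.11 ]
red_pad 0.62 [301.9 251. ] 433 [0.535 0.201 0.11 ]
red_pivot 0.6 [298.5 253.3] 433 [0.541 0.21  0.11 ]
red_pivot 0.23 [289.5 269.2] 4156 [0.545 0.262 0.11 ]
red_tip 0.93 [302.8 250. ] 397 [0.534 0.197 0.11 ]
red_tip 0.19 [334.2 225.2] 124 [0.484 0.094 0.11 ]
red_bar 0.83 [290.9 268.5] 4194 [0.542 0.259 0.11 ]
blue_handle 0.72 [337.5 166.8] 2667 [ 0.541 -0.142  0.11 ]
{'clock': 0.8, 'joint_pos': array([-1.291,  0.241,  0.005,  1.335,  0.   ,  1.571]), 'joint_vel': array([-0.   ,  0.001,  0.002,  0.001,  0.002, -0.001]), 'tau': array([ -0.001, -37.215,  25.268,   0.001,   0.   ,   0.   ]), 'eef_pos': array([ 0.138, -0.481,  0.231]), 'tool_rot': array([0.99 , 0.139, 0.   , 0.   ]), 'ft_force': array([-0.79 , -0.191,  0.178]), 'ft_torque': array([-0.004, -0.006,  0.01 ]), 'grip_width': 0.08553621654592274}
```

View pics/top0.png

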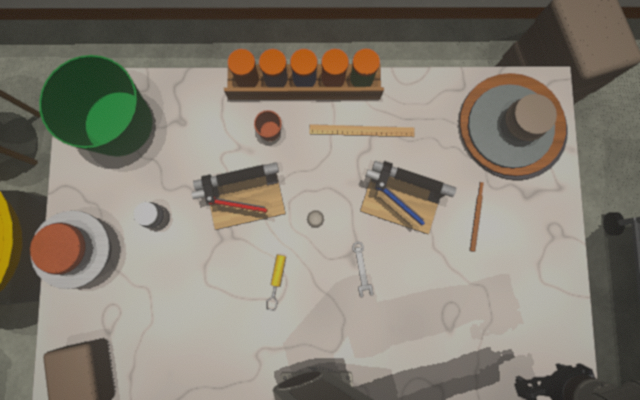

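View pics/side0.png

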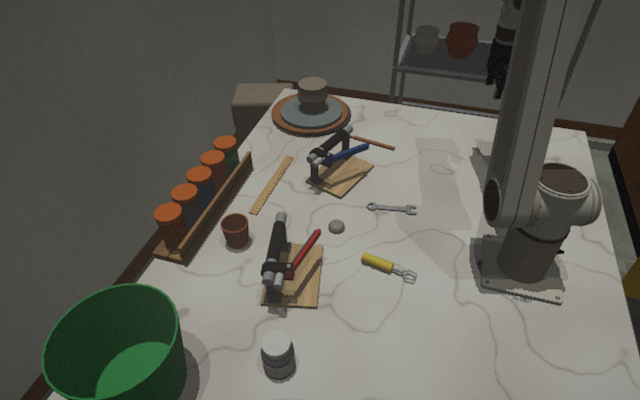

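```bash
cat > fit.py <<'E'
from h import *
from scipy.optimize import least_squares
np.set_printoptions(precision=4,suppress=True)
def redmask(im):
    im=im.astype(int); r,g,b=im[...,0],im[...,1],im[...,2]
    return ((r>90)&(g<0.4*r)&(b<0.45*r)).astype(np.uint8)
def hp(p,q):  # handle->world
    x,y,t=p; c,s=np.cos(t),np.sin(t); q=np.asarray(q,float)
    return np.array([x+c*q[0]-s*q[1],y+s*q[0]+c*q[1],q[2]])
def lev(a,along,front,z=.11): # lever point: along from pivot, front = toward -x side
    al=0.40-a; d=np.array([-np.sin(al),-np.cos(al)]); n=np.array([-np.cos(al),np.sin(al)])
    q=np.array([-.005,.075])+d*along+n*front; return [q[0],q[1],z]
if __name__=="__main__":
    obs={}
    for c in ("top","side"):
        im=cv2.imread(f"pics/{c}0.png")[:,:,::-1]; m=redmask(im)
        box=np.zeros_like(m); 
        if c=="top": box[190:225,195:285]=1
        else: box[220:290,265:330]=1
        m*=box; v,u=np.nonzero(m); P=np.c_[u,v].astype(float); mu=P.mean(0); w,V=np.linalg.eigh(np.cov(P.T)); d=V[:,1]
        t=(P-mu)@d; obs[c]=(mu+d*t.min(),mu+d*t.max()); print(c,len(P),obs[c],2*np.sqrt(3*w))
        print([atz(c,e,.115) for e in obs[c]])
    # tip is right end in top (max u), in side upper right
    tipT=max(obs["top"],key=lambda e:e[0]); tipS=max(obs["side"],key=lambda e:e[0])
    piT=min(obs["top"],key=lambda e:e[0])
    # bar ends, hand read in top picture
    def res(p):
        r=list(proj("top",hp(p,lev(0,.147,.002,.118)))-tipT)+list(proj("side",hp(p,lev(0,.147,.002,.115)))-tipS)
        return r+list((proj("top",hp(p,[.04,-.105,.11]))-[278,167.5])*.0)+list((proj("top",hp(p,[.04,0,.12]))-[244,176])*[.3,.7])
    s=least_squares(res,[.53,.2,.2],loss="soft_l1"); p=s.x; print(p,np.degrees(p[2]),s.fun)
    np.save("p.npy",p)
    out=[]
    for c,(x0,y0,w,h) in dict(top=(170,145,140,100),side=(240,200,110,120)).items():
        im=cv2.imread(f"pics/{c}0.png"); K=5
        z=cv2.resize(im[y0:y0+h,x0:x0+w],None,fx=K,fy=K,interpolation=cv2.INTER_CUBIC)
        D=lambda q:tuple(int(v) for v in ((proj(c,hp(p,q))-[x0,y0]+.5)*K))
        def poly(L,col): cv2.polylines(z,[np.array([D(q) for q in L])],True,col,1)
        poly([lev(0,0,.008,.121),lev(0,.147,.008,.121),lev(0,.147,-.006,.121),lev(0,0,-.006,.121)],(255,255,0))
        poly([[-.07,-.1,.012],[.07,-.1,.012],[.07,.1,.012],[-.07,.1,.012]],(0,255,0))
        poly([[.04,-.088,.126],[.04,.088,.126]],(255,0,255))
        cv2.circle(z,D(lev(0,.105,.008)),4,(255,255,255),1)
        out.append(z)
    cv2.imwrite("pics/ov_top.png",out[0]);cv2.imwrite("pics/ov_side.png",out[1])
E
python3 fit.py
```

```text
top 137 (array([265.0603, 209.6497]), array([214.8276, 201.0014])) [ 2.6718 51.4886]
[array([0.5162, 0.1287, 0.115 ]), array([0.539 , 0.2569, 0.115 ])]
side 109 (array([318.4264, 229.5864]), array([287.8947, 271.9241])) [ 2.6191 43.6581]
[array([0.5168, 0.1253, 0.115 ]), array([0.5437, 0.2742, 0.115 ])]
[0.5655 0.1988 0.2163] 12.39368433609094 [ 0.6294  0.0281  0.2044  0.5034 -0.     -0.     -2.8597 -0.519 ]
```

View pics/ov_top.png

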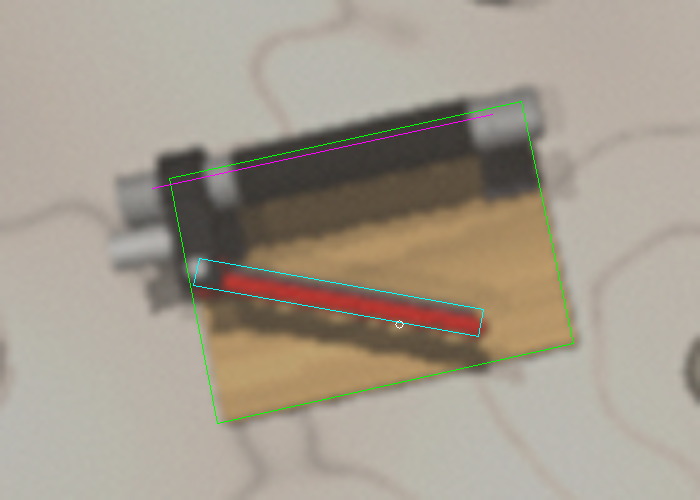

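View pics/ov_side.png

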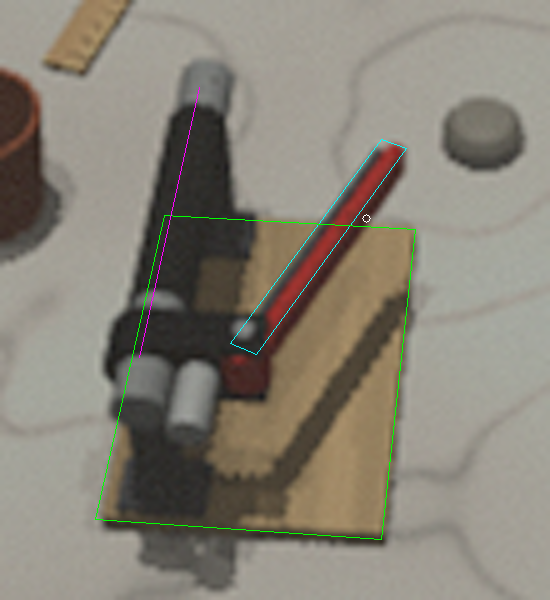

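```bash
cat > plan.py <<'E'
from fit import *
from scipy.spatial.transform import Rotation as R
import sys
def target(a,front,z,along=.105):  # TCP pos and rotation flush to lever at angle a
    p=np.load("p.npy"); pos=hp(p,lev(a,along,front,z)); ph=p[2]-(.4-a)
    y=np.array([np.cos(ph),np.sin(ph),0]); zz=np.array([0,0,-1.]); return pos,R.from_matrix(np.c_[np.cross(y,zz),y,zz])
def rows(pos,rot,step=45,deg=8):
    o=get_obs(); P=o["eef_pos"]; Q=R.from_quat(o["tool_rot"]); out=[]
    for i in range(60):
        d=(pos-P)*1000; w=(Q.inv()*rot).as_rotvec(degrees=True)
        if np.linalg.norm(d)<1 and np.linalg.norm(w)<.5: break
        d*=min(1,step/np.linalg.norm(d)); w*=min(1,deg/max(np.linalg.norm(w),1e-9))
        out.append([round(float(x)) for x in Q.inv().apply(d)]+[round(float(x),1) for x in w]+[0])
        P=P+Q.apply(out[-1][:3])/1000; Q=Q*R.from_rotvec(out[-1][3:6],degrees=True)
    return out
if __name__=="__main__":
    a,f,z=map(float,sys.argv[1:4]); pos,rot=target(a,f,z); o=get_obs()
    print(o["clock"],o["eef_pos"],"->",pos,rot.as_quat(),o["ft_force"],o["grip_width"])
    rr=rows(pos,rot,*map(float,sys.argv[4:]))
    for i in range(0,len(rr),5): print(rr[i:i+5])
E
python3 plan.py 0 0.06 0.2
```

```text
0.8 [ 0.1381 -0.4806  0.2313] -> [0.4664 0.1787 0.2   ] [0.769  0.6393 0.     0.    ] [-0.7898 -0.1914  0.1776] 0.08553621654592274
[[30, -33, 2, 0.0, 0.0, -8.0, 0], [35, -29, 2, 0.0, 0.0, -8.0, 0], [38, -23, 2, 0.0, 0.0, -8.0, 0], [41, -18, 2, 0.0, 0.0, -8.0, 0], [43, -12, 2, 0.0, 0.0, -8.0, 0]]
[[45, -6, 2, 0.0, 0.0, -8.0, 0], [45, 0, 2, 0.0, 0.0, -8.0, 0], [44, 7, 2, 0.0, 0.0, -7.4, 0], [43, 12, 2, 0.0, 0.0, -0.0, 0], [43, 12, 2, 0.0, 0.0, -0.0, 0]]
[[43, 12, 2, 0.0, 0.0, -0.0, 0], [43, 13, 2, 0.0, 0.0, -0.0, 0], [43, 12, 2, 0.0, 0.0, -0.0, 0], [43, 12, 2, 0.0, 0.0, -0.0, 0], [43, 13, 1, 0.0, 0.0, -0.0, 0]]
[[43, 12, 2, 0.0, 0.0, -0.0, 0], [19, 6, 0, 0.0, 0.0, -0.0, 0]]
```

Call:
jog_arm(
  deltas=[
    [[30,-33,2,0,0,-8,0],[35,-29,2,0,0,-8,0],[38,-23,2,0,0,-8,0],[41,-18,2,0,0,-8,0],[43,-12,2,0,0,-8,0]],
  ],
)

```text
clock: 1.3
eef_pos: [0.2375, -0.2787, 0.2199]
tool_rot: [0.879, 0.477, 0.0, 0.002]
ft_force: [1.4, -0.0, -0.6]
grip_width: 0.0126
```

Call:
jog_arm(
  deltas=[
    [[45,-6,2,0,0,-8,0],[45,0,2,0,0,-8,0],[44,7,2,0,0,-7,0],[43,12,2,0,0,0,0],[43,12,2,0,0,0,0]],
  ],
)

```text
clock: 1.8
eef_pos: [0.335, -0.0676, 0.2107]
tool_rot: [0.761, 0.649, 0.001, 0.005]
ft_force: [1.4, -0.9, -0.5]
grip_width: -0.0001
```

```bash
python3 plan.py 0 0.06 0.2
```

```text
1.8 [ 0.335  -0.0676  0.2107] -> [0.4664 0.1787 0.2   ] [0.769  0.6393 0.     0.    ] [ 1.4087 -0.9197 -0.4531] -9.320340977188757e-05
[[43, 15, 2, 0.6, 0.3, 1.4, 0], [43, 14, 2, -0.0, -0.0, 0.0, 0], [43, 13, 2, -0.0, -0.0, 0.0, 0], [43, 14, 1, -0.0, -0.0, 0.0, 0], [43, 13, 2, -0.0, -0.0, 0.0, 0]]
[[43, 14, 1, -0.0, -0.0, 0.0, 0], [8, 2, 1, -0.0, -0.0, 0.0, 0]]
```

Call:
jog_arm(
  deltas=[
    [[43,15,2,0.6,0.3,1.4,0],[43,14,2,0,0,0,0],[43,13,2,0,0,0,0],[43,14,1,0,0,0,0],[43,13,2,0,0,0,0]],
  ],
)

```text
clock: 2.3
eef_pos: [0.444, 0.142, 0.2033]
tool_rot: [0.768, 0.64, 0.002, 0.002]
ft_force: [1.3, -0.1, 1.3]
grip_width: -0.0001
```

Call:
jog_arm(
  deltas=[
    [[35,12,1,0,0,0,0],[5,1,1,0,0,0,0],[0,0,0,0,0,0,0]],
  ],
)

```text
clock: 2.6
eef_pos: [0.4663, 0.1861, 0.2003]
tool_rot: [0.766, 0.643, 0.003, 0.002]
ft_force: [-0.8, 0.0, 0.2]
grip_width: -0.0001
```

```bash
python3 plan.py 0 0.05 0.1 30
```

```text
2.6 [0.4663 0.1861 0.2003] -> [0.4762 0.1769 0.1   ] [0.769  0.6393 0.     0.    ] [-0.8203  0.0075  0.2244] -0.00010414875308421835
[[-2, 3, 30, 0.3, -0.1, 0.6, 0], [-2, 3, 30, 0.0, -0.0, -0.0, 0], [-2, 4, 30, 0.0, -0.0, -0.0, 0], [-1, 1, 10, 0.0, -0.0, -0.0, 0]]
```

Call:
jog_arm(
  deltas=[
    [[-2,0,30,0.3,-0.1,0.6,0],[-2,0,30,0,0,0,0],[-2,0,28,0,0,0,0],[-1,0,10,0,0,0,0],[0,0,0,0,0,0,0]],
  ],
)

```text
clock: 3.1
eef_pos: [0.4645, 0.1747, 0.1019]
tool_rot: [0.771, 0.637, 0.001, 0.001]
ft_force: [-0.8, -0.1, 0.4]
grip_width: -0.0004
```

```bash
python3 plan.py 0 0.026 0.101 30; python3 - <<'E'
from h import *
a=camera("top")[150:230,190:300]; b=camera("side")[190:300,240:350]
cv2.imwrite("pics/close.png",np.hstack([cv2.resize(a,(440,320)),cv2.resize(b,(320,320))])[:,:,::-1])
E
```

```text
3.1 [0.4645 0.1747 0.1019] -> [0.4998 0.1725 0.101 ] [0.769  0.6393 0.     0.    ] [-0.822  -0.1169  0.4153] -0.0003562523361498882
[[4, 30, 1, 0.2, -0.0, -0.3, 0], [0, 5, 0, -0.0, -0.0, -0.0, 0]]
```

View pics/close.png

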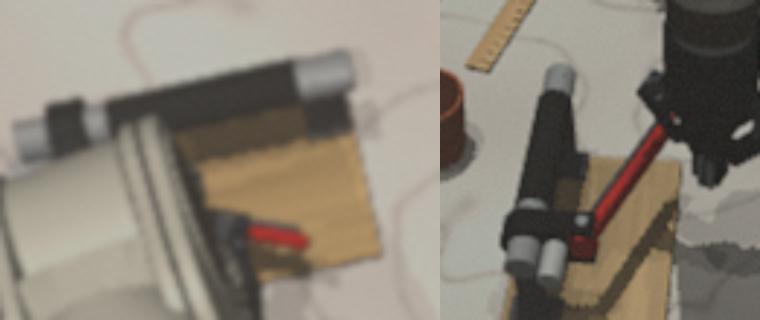

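Call:
jog_arm(
  deltas=[
    [[3,22,0,0,0,0,0],[1,10,0,0,0,0,0],[0,3,0,0,0,0,0],[0,2,0,0,0,0,0]],
  ],
)

```text
clock: 3.6
eef_pos: [0.5056, 0.173, 0.109]
tool_rot: [0.771, 0.637, 0.006, 0.002]
ft_force: [-3.0, 0.7, -1.3]
grip_width: -0.0001
```

```bash
python3 plan.py 0 0.0225 0.102 30
```

```text
3.6 [0.5056 0.173  0.109 ] -> [0.5033 0.1718 0.102 ] [0.769  0.6393 0.     0.    ] [-3.026   0.714  -1.2882] -8.052014758495459e-05
[[-2, -2, 7, 0.6, -0.4, -0.3, 0]]
```

Call:
jog_arm(
  deltas=[
    [[-1,5,3,0.4,-0.3,-2.9,0],[-1,5,2,0,0,-2.9,0]],
  ],
)

```text
clock: 3.8
eef_pos: [0.5126, 0.1699, 0.1049]
tool_rot: [0.736, 0.677, 0.0, -0.001]
ft_force: [-3.7, 0.2, 2.5]
grip_width: -0.0002
```

```bash
python3 plan.py 0.1 0.0225 0.104 30;python3 plan.py 0.4 0.0225 0.104 5 3
```

```text
3.8 [0.5126 0.1699 0.1049] -> [0.5134 0.1682 0.104 ] [0.7361 0.6769 0.     0.    ] [-3.6785  0.2007  2.5438] -0.0002246183822034032
[[-2, 1, 1, -0.0, -0.1, 0.0, 0]]
3.8 [0.5126 0.1699 0.1049] -> [0.5451 0.1636 0.104 ] [0.6266 0.7793 0.     0.    ] [-3.6785  0.2007  2.5438] -0.0002246183822034032
[[-1, 5, 0, -0.0, -0.0, -3.0, 0], [-1, 5, 0, -0.0, -0.0, -3.0, 0], [-1, 5, 0, -0.0, -0.0, -3.0, 0], [-1, 5, 0, -0.0, -0.0, -3.0, 0], [-1, 5, 0, -0.0, -0.1, -3.0, 0]]
[[-2, 5, 1, -0.0, 0.0, -2.2, 0], [-1, 2, 0, -0.0, 0.0, 0.0, 0]]
```

Model and motion agree; press on.

Call:
jog_arm(
  deltas=[
    [[-1,5,0,0,0,-3,0],[-1,5,0,0,0,-3,0],[-1,5,0,0,0,-3,0],[-1,5,0,0,0,-3,0]],
  ],
)

```text
clock: 4.2
eef_pos: [0.5239, 0.1656, 0.1048]
tool_rot: [0.657, 0.754, -0.005, -0.006]
ft_force: [-4.7, -0.7, 3.0]
grip_width: -0.0002
```

```bash
python3 plan.py 0.3 0.0225 0.104 30;python3 plan.py 0.39 0.0225 0.104 4 3
```

```text
4.2 [0.5239 0.1656 0.1048] -> [0.5344 0.1641 0.104 ] [0.6648 0.747  0.     0.    ] [-4.6628 -0.7407  2.9775] -0.00019793702066828566
[[-3, 10, 1, -0.9, -0.2, 1.2, 0]]
4.2 [0.5239 0.1656 0.1048] -> [0.5441 0.1636 0.104 ] [0.6305 0.7762 0.     0.    ] [-4.6628 -0.7407  2.9775] -0.00019793702066828566
[[-1, 4, 0, -0.7, -0.1, -2.9, 0], [-1, 4, 0, -0.2, -0.1, -1.0, 0], [-1, 4, 0, -0.0, 0.0, -0.0, 0], [-1, 4, 0, -0.0, 0.0, -0.0, 0], [-2, 3, 1, -0.0, 0.0, -0.0, 0]]
```

Call:
jog_arm(
  deltas=[
    [[-1,6,0,-0.7,0,-1,0],[-1,6,0,-0.2,0,-1,0],[-1,5,0,0,0,-1,0]],
  ],
)

```text
clock: 4.5
eef_pos: [0.5333, 0.1646, 0.1048]
tool_rot: [0.635, 0.772, -0.004, -0.006]
ft_force: [-6.6, -0.3, 4.0]
grip_width: 0.0003
```

```bash
python3 plan.py 0.39 0.0225 0.104 4 3
```

```text
4.5 [0.5333 0.1646 0.1048] -> [0.5441 0.1636 0.104 ] [0.6305 0.7762 0.     0.    ] [-6.5519 -0.3052  4.0255] 0.0003098210572647474
[[-1, 4, 0, -0.8, -0.3, -0.7, 0], [-1, 4, 0, -0.0, 0.0, -0.0, 0], [-1, 2, 1, -0.0, 0.0, -0.0, 0]]
```

Call:
jog_arm(
  deltas=[
    [[-1,6,0,-0.8,-0.3,-0.3,0],[-1,6,0,0,0,-0.3,0]],
  ],
)

```text
clock: 4.7
eef_pos: [0.5393, 0.1648, 0.1047]
tool_rot: [0.631, 0.776, -0.004, -0.004]
ft_force: [-7.9, -0.4, 5.7]
grip_width: -0.0
```

Call:
jog_arm(
  deltas=[
    [[-0.5,6,0,0,0,0,0],[0,5,0,0,0,0,0]],
  ],
)

```text
clock: 4.9
eef_pos: [0.5435, 0.1654, 0.1049]
tool_rot: [0.63, 0.776, -0.009, -0.008]
ft_force: [-8.2, -3.1, 5.5]
grip_width: -0.0002
```

```bash
python3 plan.py 0.4 0.0225 0.104 4 3
```

```text
4.9 [0.5435 0.1654 0.1049] -> [0.5451 0.1636 0.104 ] [0.6266 0.7793 0.     0.    ] [-8.2393 -3.1279  5.4978] -0.00020856342016109327
[[-2, 1, 1, -1.3, -0.0, -0.5, 0]]
```

Call:
jog_arm(
  deltas=[
    [[0,5,0,-1,0,-0.3,0],[0,5,0,0,0,0,0]],
  ],
)

```text
clock: 5.1
eef_pos: [0.5445, 0.1654, 0.1048]
tool_rot: [0.628, 0.778, -0.009, -0.007]
ft_force: [-12.7, -2.7, 9.7]
grip_width: 0.0003
```

Call:
jog_arm(
  deltas=[
    [[0,5,0,0,0,0,0],[0,5,0,0,0,0,0],[0,5,0,0,0,0,0]],
  ],
)

```text
clock: 5.4
eef_pos: [0.5441, 0.1653, 0.1052]
tool_rot: [0.627, 0.778, -0.02, -0.015]
ft_force: [-11.4, -2.5, 9.5]
grip_width: 0.0
```

Call:
jog_arm(
  deltas=[
    [[0,5,0,-1.5,0,0,0],[0,5,0,-1,0,0,0],[0,5,0,-0.5,0,0,0],[0,5,0,-0.5,0,0,0]],
  ],
)

```text
clock: 5.8
eef_pos: [0.5443, 0.1653, 0.1049]
tool_rot: [0.627, 0.779, -0.011, -0.007]
ft_force: [-10.8, -2.6, 7.8]
grip_width: -0.0006
```

```bash
python3 plan.py 0.4 0.0225 0.104 5 3; python3 - <<'E'
from h import *
b=camera("side")[190:300,240:350]
cv2.imwrite("pics/in1.png",cv2.resize(b,(550,550))[:,:,::-1])
E
```

```text
5.8 [0.5443 0.1653 0.1049] -> [0.5451 0.1636 0.104 ] [0.6266 0.7793 0.     0.    ] [-10.7902  -2.6372   7.8453] -0.0005612609288268566
[[-2, 0, 1, -1.4, 0.2, -0.1, 0]]
```

View pics/in1.png

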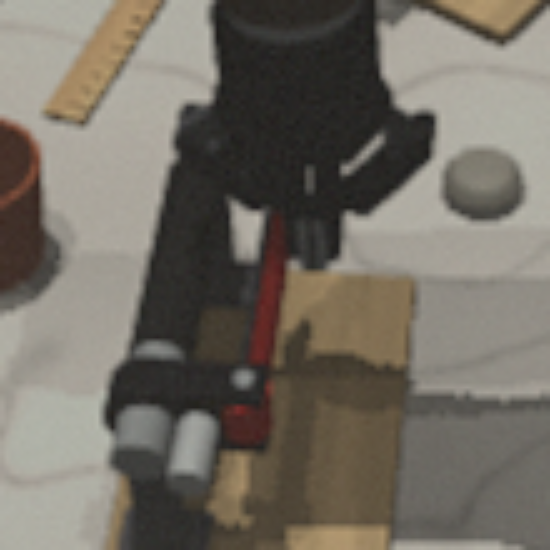

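Call:
jog_arm(
  deltas=[
    [[0,1,0,-0.5,0,0,0],[0,-1,0,-0.3,0,2,0],[0,-2,0,0,0,2,0]],
  ],
)

```text
clock: 6.15
eef_pos: [0.5322, 0.1651, 0.105]
tool_rot: [0.654, 0.756, -0.011, -0.009]
ft_force: [-5.7, 2.3, 2.0]
grip_width: -0.0
```

```bash
python3 plan.py 0.2 0.0225 0.104 5 3
```

```text
6.15 [0.5322 0.1651 0.105 ] -> [0.5238 0.1656 0.104 ] [0.7013 0.7128 0.     0.    ] [-5.7219  2.2819  1.9947] -3.1738763202378486e-05
[[1, -5, 1, -0.6, 0.1, 2.9, 0], [1, -3, 0, -0.7, 0.0, 2.9, 0], [0, 0, 0, -0.3, 0.1, 1.6, 0]]
```

Call:
jog_arm(
  deltas=[
    [[1,-2,0,-0.6,0,3,0],[1,-2,0,-0.6,0,3,0],[1,-2,0,0,0,3,0]],
  ],
)

```text
clock: 6.45
eef_pos: [0.5179, 0.1681, 0.105]
tool_rot: [0.713, 0.701, -0.008, -0.006]
ft_force: [-4.5, 0.5, 1.5]
grip_width: -0.0003
```

```bash
python3 plan.py 0.0 0.0225 0.104 5 3
```

```text
6.45 [0.5179 0.1681 0.105 ] -> [0.5033 0.1718 0.104 ] [0.769  0.6393 0.     0.    ] [-4.5271  0.4747  1.5243] -0.0002982112066270138
[[1, -5, 0, -0.3, 0.1, 3.0, 0], [1, -5, 1, -0.3, 0.1, 3.0, 0], [1, -5, 0, -0.4, 0.0, 3.0, 0], [0, 0, 0, -0.1, 0.1, 0.6, 0]]
```

Call:
jog_arm(
  deltas=[
    [[1,-3,0,-0.4,0,3,0],[1,-3,0,-0.4,0,3,0],[1,-3,0,0,0,3,0]],
  ],
)

```text
clock: 6.75
eef_pos: [0.5038, 0.173, 0.105]
tool_rot: [0.767, 0.641, -0.005, -0.003]
ft_force: [-0.7, -0.8, -0.5]
grip_width: 0.0001
```

Call:
jog_arm(
  deltas=[
    [[0,-4,0,0,0,0.5,0],[0,-3,0,0,0,0,0]],
  ],
)

```text
clock: 6.95
eef_pos: [0.496, 0.1746, 0.1056]
tool_rot: [0.77, 0.638, -0.005, -0.003]
ft_force: [-0.8, 0.2, 0.2]
grip_width: -0.0002
```

```bash
python3 plan.py 0.0 0.0225 0.104 5 3
```

```text
6.95 [0.496  0.1746 0.1056] -> [0.5033 0.1718 0.104 ] [0.769  0.6393 0.     0.    ] [-0.7697  0.2407  0.1984] -0.00016770543549088124
[[-1, 5, 1, -0.6, 0.2, -0.1, 0], [0, 3, 1, -0.0, 0.0, -0.0, 0]]
```

Call:
jog_arm(
  deltas=[
    [[0,0,0,-0.5,0,0,0],[0,0,0,0,0,0,0]],
  ],
)

```text
clock: 7.15
eef_pos: [0.4959, 0.1747, 0.1061]
tool_rot: [0.769, 0.639, -0.002, 0.001]
ft_force: [0.6, 0.1, -0.4]
grip_width: -0.0002
```

```bash
python3 - <<'E'
from fit import *
b=camera("side"); p=np.load("p.npy")
for q in ([lev(0,.147,.008,.121),lev(0,.147,-.006,.121),lev(0,0,-.006,.121),lev(0,0,.008,.121)],):
    cv2.polylines(b,[np.array([np.round(proj("side",hp(p,k))) for k in q],int)],True,(0,255,255),1)
cv2.imwrite("pics/out.png",cv2.resize(b[190:300,240:350],(550,550))[:,:,::-1])
E
```

```text
(no output)
```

View pics/out.png

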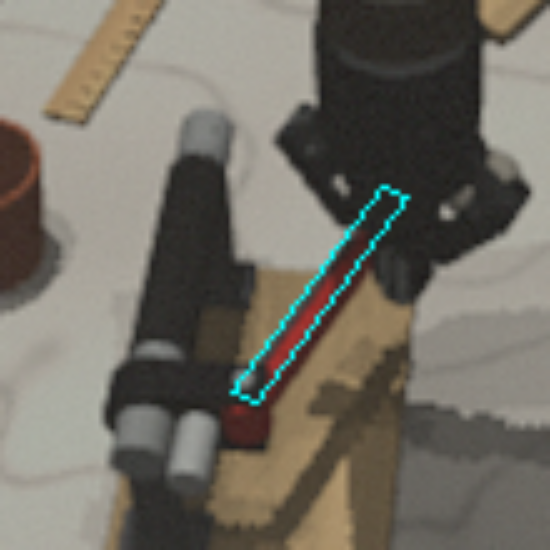

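The lever lies on its rest outline, (390,190) to (245,395) in the crop: fully out. Second press.

Call:
jog_arm(
  deltas=[
    [[-1,5,1,0,0,0,0],[0,4,1,0,0,0,0],[-1,5,0,0,0,-2.9,0],[-1,6,0,0,0,-2.9,0],[-1,6,0,-0.3,0,-2.9,0]],
  ],
)

```text
clock: 7.7
eef_pos: [0.5197, 0.1671, 0.1037]
tool_rot: [0.716, 0.698, -0.002, -0.001]
ft_force: [-5.9, 0.4, 4.1]
grip_width: -0.0001
```

Call:
jog_arm(
  deltas=[
    [[-1,6,0,-0.3,0,-2.9,0],[-1,6,0,-0.3,0,-2.9,0],[-1,6,0,-0.3,0,-2.5,0],[-1,6,0,-0.3,0,-2,0]],
  ],
)

```text
clock: 8.1
eef_pos: [0.5379, 0.164, 0.1028]
tool_rot: [0.647, 0.762, 0.001, -0.001]
ft_force: [-7.4, -0.3, 5.7]
grip_width: -0.0
```

```bash
python3 plan.py 0.4 0.0225 0.104 5 3
```

```text
8.1 [0.5379 0.164  0.1028] -> [0.5451 0.1636 0.104 ] [0.6266 0.7793 0.     0.    ] [-7.4072 -0.3143  5.6896] -3.47040351870177e-05
[[-1, 5, -1, 0.1, -0.1, -3.0, 0], [-1, 2, 0, -0.0, -0.0, -0.1, 0]]
```

Call:
jog_arm(
  deltas=[
    [[-1,6,0,-0.3,0,-2,0],[0,6,0,-0.3,0,-1,0],[0,5,0,-0.3,0,0,0]],
  ],
)

```text
clock: 8.4
eef_pos: [0.5454, 0.164, 0.102]
tool_rot: [0.626, 0.78, -0.001, -0.003]
ft_force: [-17.1, -1.7, 15.6]
grip_width: 0.0002
```

Call:
jog_arm(
  deltas=[
    [[0,5,0,-0.5,0,0,0],[0,5,0,-0.5,0,0,0],[0,5,0,-0.5,0,0,0],[0,5,0,-0.5,0,0,0]],
  ],
)

```text
clock: 8.8
eef_pos: [0.545, 0.1639, 0.1017]
tool_rot: [0.625, 0.78, -0.003, -0.006]
ft_force: [-15.0, -2.0, 13.5]
grip_width: 0.0002
```

```bash
python3 - <<'E'
from plan import *
for i in range(4):
    b=camera("side"); o=get_obs(); print(o["clock"],o["eef_pos"],o["ft_force"])
print(target(.4,.0225,.104)[0])
p=np.load("p.npy"); q=[lev(.4,.147,.008,.121),lev(.4,.147,-.006,.121),lev(.4,0,-.006,.121),lev(.4,0,.008,.121)]
cv2.polylines(b,[np.array([np.round(proj("side",hp(p,k))) for k in q],int)],True,(0,255,255),1)
cv2.imwrite("pics/end.png",cv2.resize(b[190:300,240:350],(550,550))[:,:,::-1])
E
```

```text
8.85 [0.5451 0.1639 0.1017] [-15.0354  -3.5303  12.5048]
8.9 [0.545  0.1639 0.1017] [-14.3268  -1.7876  13.3813]
8.95 [0.545  0.1639 0.1017] [-15.1662  -2.7892  12.7297]
9.0 [0.545  0.1639 0.1017] [-14.6548  -1.8294  12.1492]
[0.5451 0.1636 0.104 ]
```

View pics/end.png

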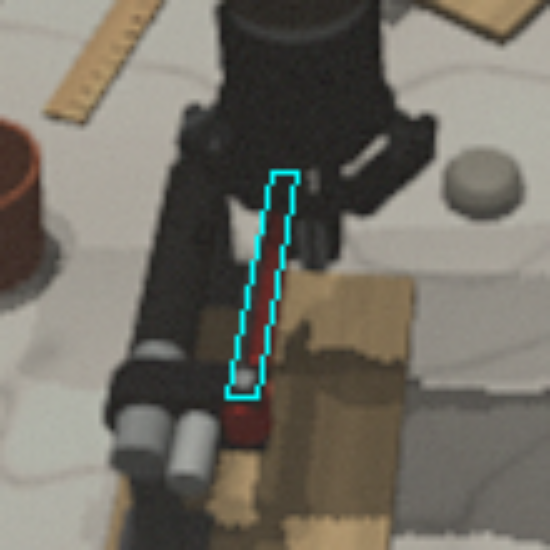

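```bash
python3 -c "
from workcell import *
print(job_done()); print(get_obs()['clock'])"
```

```text
the job is handed in; nothing more can be done
None
the job is handed in; nothing more can be done
```

I pressed the red lever to its stop with the backs of the shut fingers, held it about 0.9 s, and eased it out over about 0.7 s at roughly 0.5 rad/s. I then pressed it to its stop again and handed the job in at about 9 s, still holding it. No verdict was reported.

**Last checks:**
- **Position:** the tool sits within about 2 mm of the position predicted for the lever at its stop (0.40 rad). In the side picture the lever lies on the outline drawn for that position.
- **Force:** the wrist reads a steady push of about 15 N along the pressing direction, about 20 N in all, well below 40 N.
- **Full release:** between the presses the wrist force dropped to about zero. The side picture showed the lever back on its rest outline.

**Not fully settled:**
- **Upward force:** the wrist also read about 12–13 N upward during the second hold. It was there from early in the first press, when the gripper was still far from the bar. I therefore took it for friction or a sloped finger back. I could not check directly that nothing touched the bar.
- **Bystanders and blue lever:** I did not measure them again afterwards. The arm's path stayed well clear of them.

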